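# Put the water filter back in line

## Task

The filter has been changed and its water still runs through the bypass: put the filter back in line by pushing the valve levers round with a fingertip, each fully to its stop, without taking hold of any of them. Open the inlet valve (on the branch with the pressure gauge) first, then the outlet valve (on the other branch), and only when both are open shut the bypass valve on the cross pipe, so that the water is never cut off. Leave the sampling cock shut and the things lying about where they are.

Things in the scene. Friction and masses are not known exactly. Their poses are not given: they have to be found in the camera images.
- manifold: filter skid, fixed: tray 470 x 620 mm, 8 mm thick; white housing 110 mm across (caps 120) along y at x = 225 mm, top 130 mm. Copper pipes 21 mm across, axes 70 mm above the table, tops 81, valve bodies up to 87: two branches along x at y = +-130 mm, either may be the inlet; a cross pipe along y at x = -60 mm. Origin on the table midway between the branches, x to the housing, z up.
- inlet_lever (a joint): angle of the inlet valve's lever (on the branch with the round gauge): 0 = shut, lever across its pipe, pointing to the tray's +y; 1.571 = fully open, lever in line with its pipe, pointing to the tray's -x (away from the housing). Grows counter-clockwise seen from above; a stop at either end. It stays where it is left; a push of about 7 N at the sleeve turns it.
- outlet_lever (a joint): the same for the outlet valve (on the branch with the small sampling cock, no gauge): 0 = shut, pointing to the tray's +y; 1.571 = fully open, pointing to the tray's -x; grows counter-clockwise seen from above; stays where it is left, about 7 N at the sleeve.
- bypass_lever (a joint): the same kind of lever on the bypass valve, in the middle of the cross pipe: 0 = open, lever in line with the cross pipe, pointing to the tray's +y; 1.571 = fully shut, lever across the cross pipe, pointing to the tray's +x (towards the housing). Grows clockwise seen from above; stays where it is left, about 7 N at the sleeve.
- inlet_stem (a point): fixed point on the vertical turning axis of the inlet lever, 118 mm above the table, level with the sleeves; axes parallel to the tray's. On the tray it stands at x = 45 mm, y = +130 or -130 mm.
- inlet_grip (a point): the middle of the black plastic sleeve of the inlet lever, 66 mm from the stem's axis and 118 mm above the table; it moves with the lever. The sleeve is 18 mm wide, 10 mm thick (113 to 123 mm above the table) and reaches from 36 to 96 mm from the axis; nearer the axis the lever is a bare steel strap 15 mm wide.
- outlet_stem (a point): fixed point on the vertical turning axis of the outlet lever, 118 mm above the table, level with the sleeves; axes parallel to the tray's. On the tray it stands at x = 45 mm, y = +130 or -130 mm.
- outlet_grip (a point): the middle of the black plastic sleeve of the outlet lever, 66 mm from the stem's axis and 118 mm above the table; it moves with the lever. The sleeve is 18 mm wide, 10 mm thick (113 to 123 mm above the table) and reaches from 36 to 96 mm from the axis; nearer the axis the lever is a bare steel strap 15 mm wide.
- bypass_stem (a point): fixed point on the vertical turning axis of the bypass lever, 118 mm above the table, level with the sleeves; axes parallel to the tray's. On the tray it stands at x = -60 mm, y = 0.
- bypass_grip (a point): the middle of the black plastic sleeve of the bypass lever, 66 mm from the stem's axis and 118 mm above the table; it moves with the lever. The sleeve is 18 mm wide, 10 mm thick (113 to 123 mm above the table) and reaches from 36 to 96 mm from the axis; nearer the axis the lever is a bare steel strap 15 mm wide.
- inlet_leg: the inlet branch pipe with its valve and the pressure gauge (53 mm across, dial facing up, its top 119 mm above the table), fixed to the tray. Origin on the table under the valve's stem; x along the pipe to the housing. The gauge stands 78 mm from the stem towards the housing; at the other end the pipe bends down into the tray 160 mm from the stem.
- outlet_leg: the outlet branch pipe with its valve and the sampling cock, fixed to the tray. Origin and axes as for the inlet branch. The cock branches off 78 mm from the stem towards the housing, and reaches 75 mm to the pipe's -y side.
- sample_cock (a joint): angle of the sampling cock's small black handle (36 mm long, 98 mm above the table): 0 = shut, as it stands and as it shall stay; it turns easily.
- test_drops: dropper bottle, 28 mm across, 58 mm high, standing on the tray between the branches, its top 66 mm above the table; lower than the levers. Origin at its base.
- paper_cup: paper cup, 68 mm across the rim, 85 mm high, standing on the tray's near edge, top 93 mm above the table. Origin at its base.
- spanner: steel spanner, 200 mm long, lying on the tray outside the branch at -y. Origin under its middle.
- seal_ring: black rubber sealing ring, 104 mm across, 7 mm high, lying on the tray outside the branch at +y. Origin under its centre.
- carafe: steel coffee carafe, 120 mm across, 262 mm high, on the table to the robot's left. Origin at its base.
- mug: white mug, 82 mm across, 92 mm high, on the table to the robot's left. Origin at its base.
- bean_tin: round tin with a pale label, 100 mm across, 135 mm high, on the table to the robot's right. Origin at its base.

How it is judged:
By the outcome, as a careful person would: the job done as asked, in the order asked, and still so for the second after the job is handed in, with the robot touching nothing.
It also fails if it takes over 72 s, if anything falls off the work surface, if the arm or the gripper's body presses on something with over 40 N, if the wrist force passes 120 N, or if a joint passes its speed limit or range.

## Robot

A 6-joint arm with a two-finger parallel gripper is mounted at the origin on the work surface. World frame = base frame: x ahead of the robot, y to its left, z up, the work surface at z = 0. Lengths are in m, angles in rad, forces in N, time in s.
With the tool pointing down it reaches from about 0.425 to 0.95 m from the base axis. Payload 14.7 kg.
Tool frame: the origin (TCP) lies on the centre line of the jaws, within the pads' length; the fingertips stand 14 mm ahead of it and the grasp point (between the pads) lies 5 mm behind it (env.tip_extent is the z of the fingertips in the tool frame, in m); z points along the fingers, y is the line along which they close (so a half turn about z gives the same grasp; the last joint's range is limited). The gripper opens to 85 mm and grips with 20 to 120 N. Pads are 22 mm wide; open, the fingers measure 114 mm over their backs; the gripper's body (76 mm by 85 mm) begins 54 mm behind the grasp point. The pads swing forward as they close: fully open they stand 13 mm farther back than shut.
Start: joints at [1.118, 0.48, 1.596, -0, 1.065, -0.047], TCP at [0.257, 0.597, 0.245] pointing down, gripper open.
Joint ranges: [-2.75, 2.75], [-0.82, 2.05], [0.23, 2.67], [-1.56, 4.7], [0.09, 2.69], [-2.92, 2.92]. Speed limits (rad/s): [1.89, 1.89, 2.39, 3.01, 3.01, 3.01].

## Interface

Orientations are given as [roll, pitch, yaw] about the fixed x, y, z axes, in that order (R = Rz(yaw) Ry(pitch) Rx(roll)).
In Python, from workcell import env gives the robot as it stands.
- The arm moves only by the shell command python3 -m pendant 'ROWS' [FORCE]. ROWS is JSON, a list of rows, each an object of numbers: "fingers": the opening, from 0 (shut) to 1 (fully open); "tx", "ty", "tz": the shift along the tool's x, y, z scaled (see below); "wx", "wy", "wz": the turn, a rotation vector about the tool's x, y, z scaled (see below). In form: [{"fingers": .., "tx": .., "ty": .., "tz": .., "wx": .., "wy": .., "wz": ..}, ...]. A call has 1 to 10 rows; each row shifts and turns the commanded pose from where the row before left it, along the tool's axes as they then stand; what a row does not reach is not made up. The controller multiplies each number of a shift by 0.15 m and each number of a turn by 5 degrees. A row lasts 1/12 s, in which the tool goes at most 41.7 mm and 7.16 degrees, less where a joint would pass 70% of its speed; a pose out of reach is approached as far as the arm can. A call with a number of a shift or a turn outside -1 to 1 is refused whole. A call with a gripper value outside its range is refused whole. The fingers move at their own pace and stop on an object; FORCE is the grip in N (left out, the last holds). Time passes only in rows, so rows that do not move let the fingers close. It gives the time, the measured TCP pose, the force, the opening and the grip force at its end, in the units of the state.
- env.get_state(): the state, without advancing time (a new reading comes with each control period).
- env.snapshot(name): name is "side" or "top"; returns (picture, depth): 420x560x3 uint8, red, green, blue; 420x560 float32, m along the optical axis (not along the pixel's ray), 0 where there is no reading.
- env.camera_info(name): a dict with "mtx" (3x3 intrinsics, pixels), "world_from_camera" (4x4, takes a point from camera to world coordinates). Camera axes: x right, y down, z forward; pixel columns grow to the right and rows downward; lengths in m; the calibration is good to about 2 mm. A picture is of the moment at which its call begins. camera_info takes no time and is no camera call.
- env.finish_job(): hands the job in; it is judged then, once.
The state is a dict: "t": time; "joints": joint angles; "joint_vel": joint speeds; "tau": joint torques, N m; "tcp_pos": TCP position; "tool_rot": TCP orientation; "contact_force": force on the tool from outside, world axes, zero at the start; "torque": the same for the moment, N m; "grip_width": finger opening in m; "grip_force": force on a finger pad.
Only numpy, scipy, OpenCV 4.12 (cv2) and the standard library are available. Lean on these libraries where they do the work, as an engineer would, in place of code of your own. Each camera call takes 0.05 s, during which the arm holds its last target. There are 200 camera calls.

## Working session

There is one attempt and no reset: what is moved stays moved. The work goes in short steps, Python scripts to look and compute and a shell command to move; the robot and the scene stay as the last step left them, time stands still between calls to the robot, and variables do not carry over. Pictures are saved under pics/ and viewed, at most 10 in all, crops included, and the job is handed in when it is done.

```bash
mkdir -p pics; ls
python3 - <<'E'
from workcell import env
import cv2,numpy as np
for n in("top","side"):
    p,d=env.snapshot(n); cv2.imwrite(f"pics/{n}0.png",p[:,:,::-1]); np.save(f"pics/{n}0.npy",d)
    i=env.camera_info(n); print(n,np.round(i["mtx"],1).tolist(),np.round(i["world_from_camera"],3).tolist())
s=env.get_state(); print({k:np.round(v,3).tolist() for k,v in s.items()}, env.tip_extent)
E
```

```text
pics
top [[380.9, 0.0, 280.0], [0.0, 380.9, 203.5], [0.0, 0.0, 1.0]] [[-0.008, -0.977, 0.211, 0.33], [-1.0, 0.008, -0.004, -0.008], [0.002, -0.211, -0.977, 1.206], [0.0, 0.0, 0.0, 1.0]]
side [[414.6, 0.0, 283.4], [0.0, 414.6, 208.5], [0.0, 0.0, 1.0]] [[0.97, -0.17, 0.174, 0.306], [-0.243, -0.69, 0.682, -0.916], [0.004, -0.703, -0.711, 1.072], [0.0, 0.0, 0.0, 1.0]]
{'t': 0.1, 'joints': [1.118, 0.481, 1.597, 0.0, 1.065, -0.047], 'joint_vel': [0.001, -0.001, -0.0, -0.001, 0.001, -0.0], 'tau': [0.001, -95.225, -43.104, 0.0, 0.005, 0.0], 'tcp_pos': [0.256, 0.597, 0.245], 'tool_rot': [-3.141, -0.0, 2.736], 'contact_force': [-0.232, -0.73, 0.305], 'torque': [0.016, -0.004, 0.031], 'grip_force': 0.0, 'grip_width': 0.085} 0.014
```

View pics/top0.png

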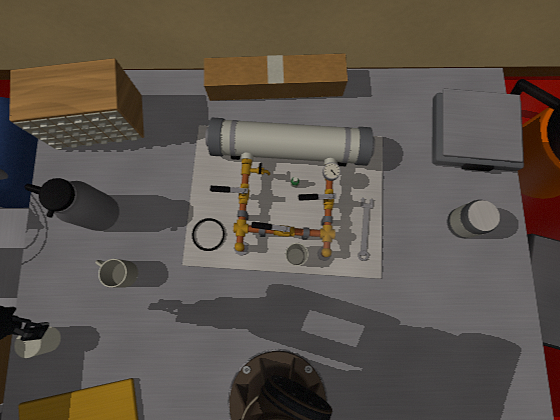

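View pics/side0.png

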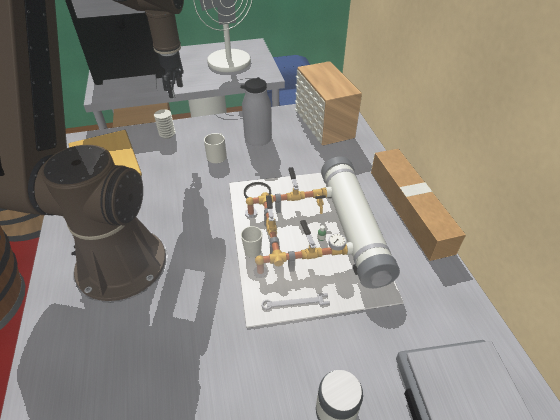

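Top view: the gauge (332,171) is on the right branch, so the inlet is at tray −y. The sleeves are at about (309,197) inlet, (219,189) outlet and (262,226) bypass, all pointing left (+y). Next I measure them.

```bash
cat > h.py <<'E'
from workcell import env
import cv2,numpy as np
def ray(n,u,v,z):
    i=env.camera_info(n); K=np.array(i["mtx"]);T=np.array(i["world_from_camera"])
    d=T[:3,:3]@np.linalg.solve(K,[u,v,1.]); o=T[:3,3]
    return (o+d*(z-o[2])/d[2])[:2]
def sleeves(p,n="top",box=(180,275,190,350)):
    r0,r1,c0,c1=box
    m=np.zeros(p.shape[:2],np.uint8); m[r0:r1,c0:c1]=(p[r0:r1,c0:c1].max(2)<38)*255
    k,l,s,c=cv2.connectedComponentsWithStats(m)
    out=[]
    for j in range(1,k):
        if s[j,4]<40: continue
        pts=np.argwhere(l==j)[:,::-1].astype(np.float32)
        w=np.array([ray(n,u,v,.123) for u,v in pts]); rc=cv2.minAreaRect((w*1000).astype(np.float32))
        out.append((c[j].round(1).tolist(),int(s[j,4]),w.mean(0).round(4).tolist(),np.round(rc[1],0).tolist(),round(rc[2],1)))
    return out
E
python3 - <<'E'
from h import *
p=cv2.imread("pics/top0.png")
for s in sleeves(p): print(s)
q=cv2.resize(p[120:275,185:390],None,fx=3.8,fy=3.8,interpolation=cv2.INTER_CUBIC); cv2.imwrite("pics/crop.png",q)
# tray corners
hsv=cv2.cvtColor(p,cv2.COLOR_BGR2HSV)
for n,u,v in(("TL",198,125),("BL",183,265),("BR",382,277),("TR",383,155)): print(n,ray("top",u,v,.008).round(4))
for n,u,v,z in(("gauge",332,171,.119),): print(n,ray("top",u,v,z).round(4))
E
```

```text
([219.7, 188.6], 109, [0.6097, 0.1645], [56.0, 15.0], 89.6)
([308.1, 196.5], 111, [0.5838, -0.0942], [53.0, 15.0], 89.6)
([207.6, 234.3], 172, [0.4755, 0.1955], [91.0, 91.0], 26.9)
([261.4, 225.4], 122, [0.4996, 0.042], [58.0, 18.0], 83.1)
TL [0.8609 0.2612]
BL [0.3953 0.2905]
BR [ 0.3536 -0.3258]
TR [ 0.75   -0.3549]
gauge [ 0.6622 -0.1676]
```

View pics/crop.png

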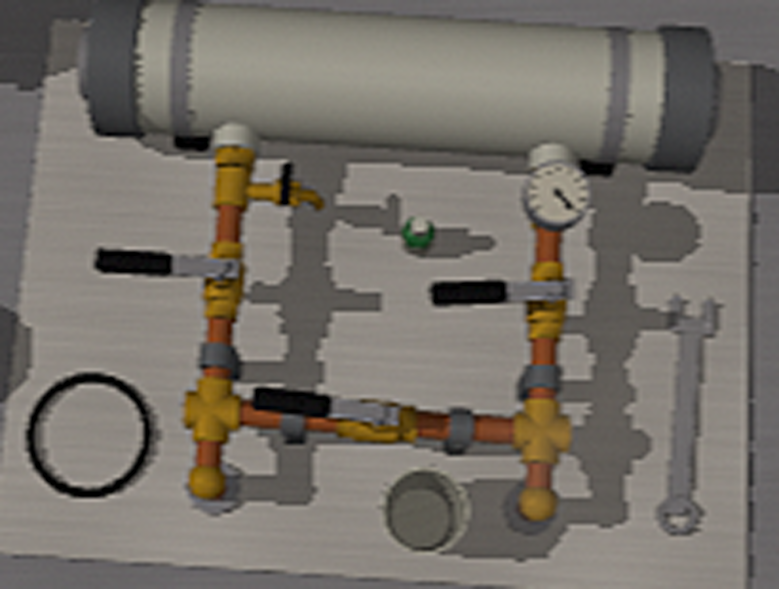

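```bash
python3 -m pendant '[{"fingers":0,"wz":-0.97},{"fingers":0,"wz":-0.97},{"fingers":0,"wz":-0.97},{"fingers":0,"wz":-0.97},{"fingers":0},{"fingers":0,"tx":-0.14,"ty":-0.223},{"fingers":0,"tx":-0.14,"ty":-0.223},{"fingers":0,"tx":-0.14,"ty":-0.223},{"fingers":0,"tx":-0.14,"ty":-0.223},{"fingers":0}]'
cat >> h.py <<'E'
YAW=np.radians(-3.8); O=np.array([.5544,-.028]); X=np.array([np.cos(YAW),np.sin(YAW)]); Y=np.array([-X[1],X[0]])
def tray(p): r=np.array(p)[:2]-O; return np.array([r@X,r@Y])
def stat():
    s=env.get_state(); print("t",round(s["t"],2),"tray mm",(tray(s["tcp_pos"])*1e3).round(1),"z",round(s["tcp_pos"][2]*1e3,1),"rpy",np.round(s["tool_rot"],3),"F",np.round(s["contact_force"],1),"grip",round(s["grip_width"],3))
E
python3 -c "from h import *; stat()"
```

```text
t 0.1 tray mm [-338.7  603.8] z 244.7 rpy [-3.141 -0.     2.736] F [-0.2 -0.7  0.3] grip 0.085validation failed for argument at $[0]...
```

```bash
python3 -m pendant '[{"fingers":0,"tx":0,"ty":0,"tz":0,"wx":0,"wy":0,"wz":-0.97},{"fingers":0,"tx":0,"ty":0,"tz":0,"wx":0,"wy":0,"wz":-0.97},{"fingers":0,"tx":0,"ty":0,"tz":0,"wx":0,"wy":0,"wz":-0.97},{"fingers":0,"tx":0,"ty":0,"tz":0,"wx":0,"wy":0,"wz":-0.97},{"fingers":0,"tx":-0.14,"ty":-0.223,"tz":0,"wx":0,"wy":0,"wz":0},{"fingers":0,"tx":-0.14,"ty":-0.223,"tz":0,"wx":0,"wy":0,"wz":0},{"fingers":0,"tx":0,"ty":0,"tz":0,"wx":0,"wy":0,"wz":0}]'
python3 -c "from h import *; stat()"
```

```text
t: 0.68
tcp_pos: [0.2956, 0.5225, 0.2447]
tool_rot: [-3.138, -0.0, 3.073]
contact_force: [1.8, 1.1, 0.1]
grip_width: 0.001
grip_force: 0.0
t 0.68 tray mm [-294.7  532.2] z 244.7 rpy [-3.138 -0.     3.073] F [1.8 1.1 0.1] grip 0.001
```

```bash
python3 -m pendant '[{"fingers":0,"tx":-0.147,"ty":-0.23,"tz":0,"wx":0,"wy":0,"wz":0},{"fingers":0,"tx":-0.147,"ty":-0.23,"tz":0,"wx":0,"wy":0,"wz":0},{"fingers":0,"tx":-0.147,"ty":-0.23,"tz":0,"wx":0,"wy":0,"wz":0},{"fingers":0,"tx":-0.147,"ty":-0.23,"tz":0,"wx":0,"wy":0,"wz":0},{"fingers":0,"tx":-0.147,"ty":-0.23,"tz":0,"wx":0,"wy":0,"wz":0},{"fingers":0,"tx":-0.147,"ty":-0.23,"tz":0,"wx":0,"wy":0,"wz":0},{"fingers":0,"tx":-0.147,"ty":-0.23,"tz":0,"wx":0,"wy":0,"wz":0},{"fingers":0,"tx":-0.147,"ty":-0.23,"tz":0,"wx":0,"wy":0,"wz":0},{"fingers":0,"tx":-0.147,"ty":-0.23,"tz":0,"wx":0,"wy":0,"wz":0}]' >/dev/null
python3 -m pendant '[{"fingers":0,"tx":-0.147,"ty":-0.23,"tz":0,"wx":0,"wy":0,"wz":0},{"fingers":0,"tx":-0.147,"ty":-0.23,"tz":0,"wx":0,"wy":0,"wz":0},{"fingers":0,"tx":-0.147,"ty":-0.23,"tz":0,"wx":0,"wy":0,"wz":0},{"fingers":0,"tx":-0.147,"ty":-0.23,"tz":0,"wx":0,"wy":0,"wz":0},{"fingers":0,"tx":-0.147,"ty":-0.23,"tz":0,"wx":0,"wy":0,"wz":0},{"fingers":0,"tx":-0.147,"ty":-0.23,"tz":0,"wx":0,"wy":0,"wz":0},{"fingers":0,"tx":-0.147,"ty":-0.23,"tz":0,"wx":0,"wy":0,"wz":0},{"fingers":0,"tx":-0.147,"ty":-0.23,"tz":0,"wx":0,"wy":0,"wz":0},{"fingers":0,"tx":0,"ty":0,"tz":0,"wx":0,"wy":0,"wz":0}]'
python3 - <<'E'
from h import *
stat()
p,d=env.snapshot("side"); cv2.imwrite("pics/s1.png",cv2.resize(p[120:330,220:420],None,fx=2.8,fy=2.8)[:,:,::-1])
E
```

```text
t: 2.18
tcp_pos: [0.6314, -0.0889, 0.2449]
tool_rot: [-3.14, 0.002, 3.071]
contact_force: [-2.2, 0.7, 0.2]
grip_width: 0.0003
grip_force: 0.0
t 2.18 tray mm [ 80.9 -55.6] z 244.9 rpy [-3.140e+00  2.000e-03  3.071e+00] F [-2.2  0.7  0.2] grip 0.0
```

View pics/s1.png

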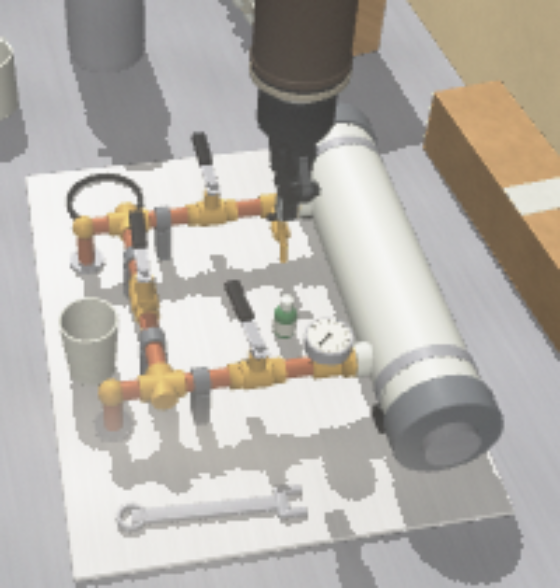

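The side view shows the inlet lever pointing +y and slightly open, with nothing under the fingers. I descend beside its +x side.

```bash
python3 -m pendant '[{"fingers":0,"tx":0,"ty":-0.055,"tz":0.2,"wx":0,"wy":0,"wz":0},{"fingers":0,"tx":0,"ty":0,"tz":0.225,"wx":0,"wy":0,"wz":0},{"fingers":0,"tx":0,"ty":0,"tz":0.225,"wx":0,"wy":0,"wz":0},{"fingers":0,"tx":0,"ty":0,"tz":0.225,"wx":0,"wy":0,"wz":0},{"fingers":0,"tx":0,"ty":0,"tz":0,"wx":0,"wy":0,"wz":0},{"fingers":0,"tx":0.06,"ty":0,"tz":0,"wx":0,"wy":0,"wz":0},{"fingers":0,"tx":0.06,"ty":0,"tz":0,"wx":0,"wy":0,"wz":0},{"fingers":0,"tx":0,"ty":0,"tz":0,"wx":0,"wy":0,"wz":0}]' >/dev/null
python3 - <<'E'
from h import *
stat()
for f in range(0,91,10):
    a=np.radians(f);h=11*np.cos(a)+14.5*np.sin(a);c=66*np.array([-np.sin(a),np.cos(a)])+(9+h)*np.array([np.cos(a),np.sin(a)])
    print(f,(c+[45,-130]).round(),c.round())
E
```

```text
t 2.9 tray mm [ 58.4 -57.6] z 116.1 rpy [-3.141e+00  1.000e-03  3.075e+00] F [ 0.2 -0.3  0.1] grip -0.0
0 [ 65. -64.] [20. 66.]
10 [ 56. -61.] [11. 69.]
20 [ 45. -60.] [ 0. 70.]
30 [ 34. -60.] [-11.  70.]
40 [ 23. -62.] [-22.  68.]
50 [ 12. -67.] [-33.  63.]
60 [  1. -74.] [-44.  56.]
70 [ -8. -83.] [-53.  47.]
80 [-16. -94.] [-61.  36.]
90 [ -21. -106.] [-66.  24.]
```

```bash
python3 -m pendant '[{"fingers":0,"tx":0.055,"ty":0,"tz":0,"wx":0,"wy":0,"wz":0},{"fingers":0,"tx":0.055,"ty":0,"tz":0,"wx":0,"wy":0,"wz":0},{"fingers":0,"tx":0.055,"ty":0,"tz":0,"wx":0,"wy":0,"wz":0},{"fingers":0,"tx":0.05,"ty":-0.015,"tz":0,"wx":0,"wy":0,"wz":0},{"fingers":0,"tx":0.05,"ty":-0.015,"tz":0,"wx":0,"wy":0,"wz":0},{"fingers":0,"tx":0.05,"ty":-0.02,"tz":0,"wx":0,"wy":0,"wz":0},{"fingers":0,"tx":0.045,"ty":-0.035,"tz":0,"wx":0,"wy":0,"wz":0},{"fingers":0,"tx":0.045,"ty":-0.035,"tz":0,"wx":0,"wy":0,"wz":0},{"fingers":0,"tx":0.045,"ty":-0.035,"tz":0,"wx":0,"wy":0,"wz":0},{"fingers":0,"tx":0,"ty":0,"tz":0,"wx":0,"wy":0,"wz":0}]' >/dev/null
python3 - <<'E'
from h import *
stat()
E
```

```text
t 3.73 tray mm [ -7.  -81.7] z 116.1 rpy [-3.141  0.005  3.074] F [3.8 3.  2. ] grip -0.0
```

```bash
python3 -m pendant '[{"fingers":0,"tx":0.03,"ty":-0.035,"tz":0,"wx":0,"wy":0,"wz":0},{"fingers":0,"tx":0.025,"ty":-0.035,"tz":0,"wx":0,"wy":0,"wz":0},{"fingers":0,"tx":0.02,"ty":-0.035,"tz":0,"wx":0,"wy":0,"wz":0},{"fingers":0,"tx":0.01,"ty":-0.035,"tz":0,"wx":0,"wy":0,"wz":0},{"fingers":0,"tx":0,"ty":0,"tz":0,"wx":0,"wy":0,"wz":0}]' >/dev/null
python3 -c "from h import *; stat()"
python3 -m pendant '[{"fingers":0,"tx":0,"ty":-0.01,"tz":0,"wx":0,"wy":0,"wz":0},{"fingers":0,"tx":0,"ty":-0.01,"tz":0,"wx":0,"wy":0,"wz":0},{"fingers":0,"tx":0,"ty":0,"tz":0,"wx":0,"wy":0,"wz":0}]' >/dev/null
python3 -c "from h import *; stat()"
```

```text
t 4.15 tray mm [ -19.8 -102.6] z 115.8 rpy [-3.141  0.004  3.074] F [1.  1.2 0.7] grip 0.0
t 4.4 tray mm [ -20.3 -104.9] z 115.3 rpy [-3.142e+00  2.000e-03  3.074e+00] F [2.2 3.8 2.9] grip -0.0
```

```bash
for i in 1 2 3; do :; done
python3 -m pendant '[{"fingers":0,"tx":0,"ty":-0.013,"tz":0,"wx":0,"wy":0,"wz":0},{"fingers":0,"tx":0,"ty":0,"tz":0,"wx":0,"wy":0,"wz":0}]' >/dev/null
python3 -c "from h import *; stat()"
python3 -m pendant '[{"fingers":0,"tx":0,"ty":-0.013,"tz":0,"wx":0,"wy":0,"wz":0},{"fingers":0,"tx":0,"ty":0,"tz":0,"wx":0,"wy":0,"wz":0}]' >/dev/null
python3 -c "from h import *; stat()"
python3 -m pendant '[{"fingers":0,"tx":0,"ty":-0.013,"tz":0,"wx":0,"wy":0,"wz":0},{"fingers":0,"tx":0,"ty":0,"tz":0,"wx":0,"wy":0,"wz":0}]' >/dev/null
python3 - <<'E'
from h import *
stat()
p,d=env.snapshot("top"); cv2.imwrite("pics/t1.png",cv2.resize(p[120:275,185:390],None,fx=3.8,fy=3.8,interpolation=cv2.INTER_CUBIC)[:,:,::-1])
E
```

```text
t 4.57 tray mm [ -20.6 -106.8] z 115.2 rpy [3.141e+00 1.000e-03 3.074e+00] F [1.2 5.3 4.7] grip -0.0
t 4.73 tray mm [ -20.6 -107.4] z 115.2 rpy [3.140e+00 1.000e-03 3.073e+00] F [ 2.9 20.4  7.5] grip -0.0
t 4.9 tray mm [ -20.7 -107.8] z 115.1 rpy [3.138e+00 1.000e-03 3.073e+00] F [ 5.9 38.8  8.3] grip 0.0
```

View pics/t1.png

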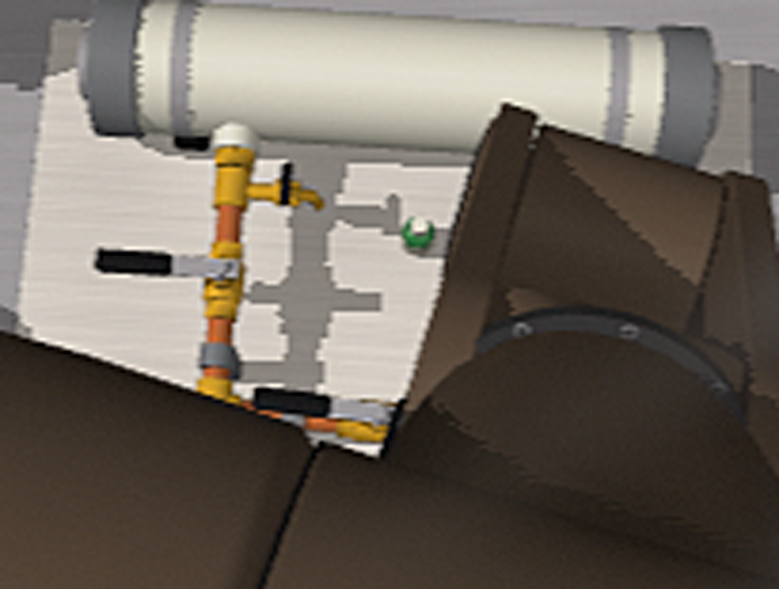

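Inlet is at its stop: force rose to 39 N with no further travel, where predicted. I back off, lift and go to the outlet.

```bash
python3 -m pendant '[{"fingers":0,"tx":0,"ty":0.08,"tz":0,"wx":0,"wy":0,"wz":0},{"fingers":0,"tx":0,"ty":0.08,"tz":0,"wx":0,"wy":0,"wz":0},{"fingers":0,"tx":0,"ty":0,"tz":-0.2,"wx":0,"wy":0,"wz":0},{"fingers":0,"tx":0,"ty":0,"tz":-0.2,"wx":0,"wy":0,"wz":0},{"fingers":0,"tx":0,"ty":0,"tz":-0.2,"wx":0,"wy":0,"wz":0},{"fingers":0,"tx":0,"ty":0,"tz":0,"wx":0,"wy":0,"wz":0}]' >/dev/null
python3 -m pendant '[{"fingers":0,"tx":-0.09,"ty":0.235,"tz":0,"wx":0,"wy":0,"wz":0},{"fingers":0,"tx":-0.09,"ty":0.235,"tz":0,"wx":0,"wy":0,"wz":0},{"fingers":0,"tx":-0.09,"ty":0.235,"tz":0,"wx":0,"wy":0,"wz":0},{"fingers":0,"tx":-0.09,"ty":0.235,"tz":0,"wx":0,"wy":0,"wz":0},{"fingers":0,"tx":-0.09,"ty":0.235,"tz":0,"wx":0,"wy":0,"wz":0},{"fingers":0,"tx":-0.09,"ty":0.235,"tz":0,"wx":0,"wy":0,"wz":0},{"fingers":0,"tx":-0.09,"ty":0.235,"tz":0,"wx":0,"wy":0,"wz":0},{"fingers":0,"tx":-0.09,"ty":0.235,"tz":0,"wx":0,"wy":0,"wz":0},{"fingers":0,"tx":0,"ty":0,"tz":0,"wx":0,"wy":0,"wz":0}]' >/dev/null
python3 - <<'E'
from h import *
stat()
p,d=env.snapshot("side"); cv2.imwrite("pics/s2.png",cv2.resize(p[120:330,220:420],None,fx=2.8,fy=2.8)[:,:,::-1])
E
```

```text
t 6.2 tray mm [ 89.2 201.3] z 204.6 rpy [3.140e+00 3.000e-03 3.078e+00] F [-1.8  0.1  0.4] grip -0.0
```

View pics/s2.png

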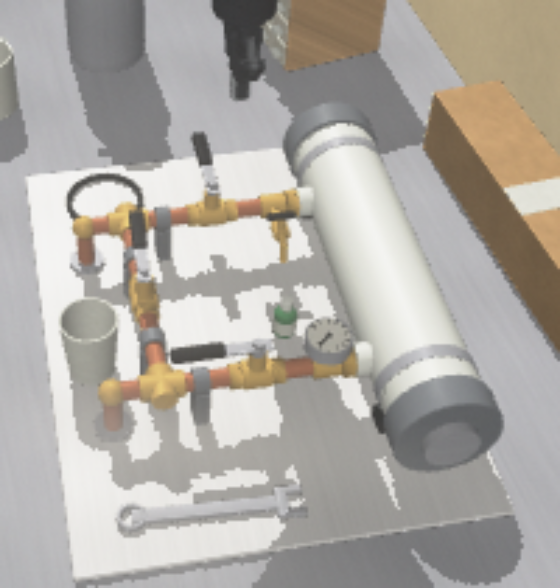

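The inlet lever lies along its pipe, and its sleeve is at crop (198,352). The outlet lever at (203,150) still points +y. I descend beside it and begin the sweep.

```bash
python3 -m pendant '[{"fingers":0,"tx":0,"ty":-0.02,"tz":0.2,"wx":0,"wy":0,"wz":0},{"fingers":0,"tx":0,"ty":0,"tz":0.2,"wx":0,"wy":0,"wz":0},{"fingers":0,"tx":0,"ty":0,"tz":0.2,"wx":0,"wy":0,"wz":0},{"fingers":0,"tx":0,"ty":0,"tz":0,"wx":0,"wy":0,"wz":0},{"fingers":0,"tx":0.07,"ty":0,"tz":0,"wx":0,"wy":0,"wz":0},{"fingers":0,"tx":0.07,"ty":0,"tz":0,"wx":0,"wy":0,"wz":0},{"fingers":0,"tx":0.05,"ty":0,"tz":0,"wx":0,"wy":0,"wz":0},{"fingers":0,"tx":0.05,"ty":0,"tz":0,"wx":0,"wy":0,"wz":0},{"fingers":0,"tx":0,"ty":0,"tz":0,"wx":0,"wy":0,"wz":0}]' >/dev/null
python3 -c "from h import *; stat()"
```

```text
t 7.0 tray mm [ 52.1 192.1] z 116.0 rpy [3.141e+00 3.000e-03 3.074e+00] F [ 2.4  1.6 -2.5] grip 0.0
```

```bash
python3 -m pendant '[{"fingers":0,"tx":0.055,"ty":0.015,"tz":0,"wx":0,"wy":0,"wz":0},{"fingers":0,"tx":0.055,"ty":0.015,"tz":0,"wx":0,"wy":0,"wz":0},{"fingers":0,"tx":0.05,"ty":-0.005,"tz":0,"wx":0,"wy":0,"wz":0},{"fingers":0,"tx":0.05,"ty":-0.01,"tz":0,"wx":0,"wy":0,"wz":0},{"fingers":0,"tx":0.05,"ty":-0.02,"tz":0,"wx":0,"wy":0,"wz":0},{"fingers":0,"tx":0.045,"ty":-0.03,"tz":0,"wx":0,"wy":0,"wz":0},{"fingers":0,"tx":0.045,"ty":-0.03,"tz":0,"wx":0,"wy":0,"wz":0},{"fingers":0,"tx":0.045,"ty":-0.035,"tz":0,"wx":0,"wy":0,"wz":0},{"fingers":0,"tx":0,"ty":0,"tz":0,"wx":0,"wy":0,"wz":0}]' >/dev/null
python3 -c "from h import *; stat()"
```

```text
t 7.75 tray mm [ -6.4 176.9] z 116.5 rpy [3.14  0.005 3.074] F [3.6 2.8 2.5] grip 0.0
```

```bash
python3 -m pendant '[{"fingers":0,"tx":0.03,"ty":-0.035,"tz":0,"wx":0,"wy":0,"wz":0},{"fingers":0,"tx":0.025,"ty":-0.035,"tz":0,"wx":0,"wy":0,"wz":0},{"fingers":0,"tx":0.02,"ty":-0.035,"tz":0,"wx":0,"wy":0,"wz":0},{"fingers":0,"tx":0.01,"ty":-0.035,"tz":0,"wx":0,"wy":0,"wz":0},{"fingers":0,"tx":0,"ty":-0.013,"tz":0,"wx":0,"wy":0,"wz":0},{"fingers":0,"tx":0,"ty":0,"tz":0,"wx":0,"wy":0,"wz":0}]' >/dev/null
python3 -c "from h import *; stat()"
python3 -m pendant '[{"fingers":0,"tx":0,"ty":-0.013,"tz":0,"wx":0,"wy":0,"wz":0},{"fingers":0,"tx":0,"ty":0,"tz":0,"wx":0,"wy":0,"wz":0}]' >/dev/null
python3 -c "from h import *; stat()"
python3 -m pendant '[{"fingers":0,"tx":0,"ty":-0.013,"tz":0,"wx":0,"wy":0,"wz":0},{"fingers":0,"tx":0,"ty":0,"tz":0,"wx":0,"wy":0,"wz":0}]' >/dev/null
python3 -c "from h import *; stat()"
```

```text
t 8.25 tray mm [-19.  154.1] z 116.3 rpy [3.14  0.004 3.074] F [1.9 3.5 1.9] grip 0.0
t 8.42 tray mm [-19.2 152.9] z 116.1 rpy [3.140e+00 3.000e-03 3.074e+00] F [1.  9.8 6.3] grip -0.0
t 8.58 tray mm [-19.2 152.5] z 116.2 rpy [3.138 0.004 3.073] F [ 0.5 27.2  4.9] grip 0.0
```

```bash
python3 -m pendant '[{"fingers":0,"tx":0,"ty":-0.01,"tz":0,"wx":0,"wy":0,"wz":0},{"fingers":0,"tx":0,"ty":0,"tz":0,"wx":0,"wy":0,"wz":0}]' >/dev/null
python3 -c "from h import *; stat()"
python3 -m pendant '[{"fingers":0,"tx":0,"ty":0.08,"tz":0,"wx":0,"wy":0,"wz":0},{"fingers":0,"tx":0,"ty":0.08,"tz":0,"wx":0,"wy":0,"wz":0},{"fingers":0,"tx":0,"ty":0,"tz":-0.2,"wx":0,"wy":0,"wz":0},{"fingers":0,"tx":0,"ty":0,"tz":-0.2,"wx":0,"wy":0,"wz":0},{"fingers":0,"tx":0,"ty":0,"tz":-0.2,"wx":0,"wy":0,"wz":0},{"fingers":0,"tx":0,"ty":0,"tz":0,"wx":0,"wy":0,"wz":0}]' >/dev/null
python3 - <<'E'
from h import *
stat()
p,d=env.snapshot("side"); cv2.imwrite("pics/s3.png",cv2.resize(p[120:330,220:420],None,fx=2.8,fy=2.8)[:,:,::-1])
E
```

```text
t 8.75 tray mm [-19.1 152.1] z 116.2 rpy [3.137 0.004 3.073] F [-0.  40.4  3.6] grip -0.0
t 9.25 tray mm [-17.9 173.6] z 210.1 rpy [3.14  0.008 3.075] F [ 2.2 -0.1  0.3] grip 0.0
```

View pics/s3.png

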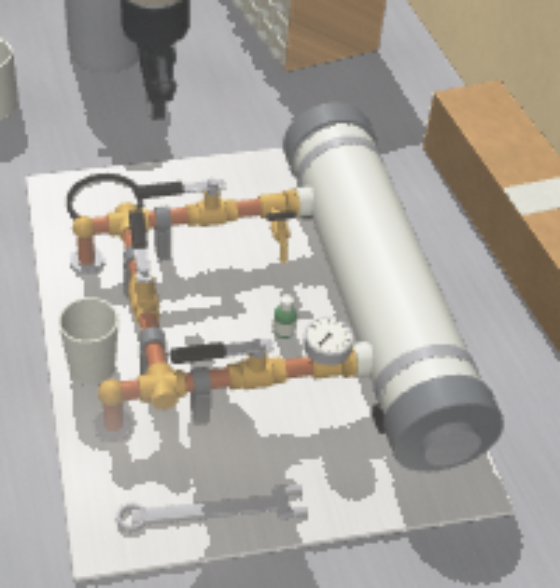

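Both branch levers now lie along their pipes (sleeves at (160,190) and (198,352)). The bypass lever at (137,228) still points +y. I now go to its −x side.

```bash
python3 -m pendant '[{"fingers":0,"tx":0.145,"ty":-0.18,"tz":0,"wx":0,"wy":0,"wz":0},{"fingers":0,"tx":0.145,"ty":-0.18,"tz":0,"wx":0,"wy":0,"wz":0},{"fingers":0,"tx":0.145,"ty":-0.18,"tz":0,"wx":0,"wy":0,"wz":0},{"fingers":0,"tx":0.145,"ty":-0.18,"tz":0,"wx":0,"wy":0,"wz":0},{"fingers":0,"tx":0,"ty":0,"tz":0,"wx":0,"wy":0,"wz":0},{"fingers":0,"tx":0,"ty":0,"tz":0,"wx":0,"wy":0,"wz":0}]' >/dev/null
python3 -c "from h import *; stat()"
python3 -m pendant '[{"fingers":0,"tx":0,"ty":0,"tz":0.21,"wx":0,"wy":0,"wz":0},{"fingers":0,"tx":0,"ty":0,"tz":0.21,"wx":0,"wy":0,"wz":0},{"fingers":0,"tx":0,"ty":0,"tz":0.2,"wx":0,"wy":0,"wz":0},{"fingers":0,"tx":0,"ty":0,"tz":0,"wx":0,"wy":0,"wz":0},{"fingers":0,"tx":0,"ty":0,"tz":0,"wx":0,"wy":0,"wz":0}]' >/dev/null
python3 -c "from h import *; stat()"
```

```text
t 9.8 tray mm [-108.8   63.7] z 204.1 rpy [-3.141e+00 -1.000e-03  3.072e+00] F [1.  0.8 0.5] grip 0.0
t 10.22 tray mm [-108.1   65.2] z 110.3 rpy [-3.141e+00 -3.000e-03  3.075e+00] F [-0.1 -0.4  0.4] grip 0.0
```

```bash
python3 -m pendant '[{"fingers":0,"tx":-0.085,"ty":0.005,"tz":-0.03,"wx":0,"wy":0,"wz":0},{"fingers":0,"tx":-0.085,"ty":0.005,"tz":0,"wx":0,"wy":0,"wz":0},{"fingers":0,"tx":-0.055,"ty":0.01,"tz":0,"wx":0,"wy":0,"wz":0},{"fingers":0,"tx":-0.055,"ty":0.01,"tz":0,"wx":0,"wy":0,"wz":0},{"fingers":0,"tx":-0.055,"ty":0,"tz":0,"wx":0,"wy":0,"wz":0},{"fingers":0,"tx":-0.055,"ty":0,"tz":0,"wx":0,"wy":0,"wz":0},{"fingers":0,"tx":-0.05,"ty":-0.015,"tz":0,"wx":0,"wy":0,"wz":0},{"fingers":0,"tx":-0.05,"ty":-0.015,"tz":0,"wx":0,"wy":0,"wz":0},{"fingers":0,"tx":-0.05,"ty":-0.02,"tz":0,"wx":0,"wy":0,"wz":0},{"fingers":0,"tx":0,"ty":0,"tz":0,"wx":0,"wy":0,"wz":0}]' >/dev/null
python3 -c "from h import *; stat()"
```

```text
t 11.05 tray mm [-26.   61.8] z 117.0 rpy [ 3.141 -0.     3.074] F [-3.9  2.1 -1.5] grip 0.0
```

```bash
python3 -m pendant '[{"fingers":0,"tx":-0.045,"ty":-0.035,"tz":0,"wx":0,"wy":0,"wz":0},{"fingers":0,"tx":-0.045,"ty":-0.035,"tz":0,"wx":0,"wy":0,"wz":0},{"fingers":0,"tx":-0.045,"ty":-0.035,"tz":0,"wx":0,"wy":0,"wz":0},{"fingers":0,"tx":-0.03,"ty":-0.035,"tz":0,"wx":0,"wy":0,"wz":0},{"fingers":0,"tx":-0.025,"ty":-0.035,"tz":0,"wx":0,"wy":0,"wz":0},{"fingers":0,"tx":-0.02,"ty":-0.035,"tz":0,"wx":0,"wy":0,"wz":0},{"fingers":0,"tx":-0.01,"ty":-0.03,"tz":0,"wx":0,"wy":0,"wz":0},{"fingers":0,"tx":0,"ty":0,"tz":0,"wx":0,"wy":0,"wz":0}]' >/dev/null
python3 -c "from h import *; stat()"
python3 -m pendant '[{"fingers":0,"tx":0,"ty":-0.013,"tz":0,"wx":0,"wy":0,"wz":0},{"fingers":0,"tx":0,"ty":0,"tz":0,"wx":0,"wy":0,"wz":0}]' >/dev/null
python3 -c "from h import *; stat()"
python3 -m pendant '[{"fingers":0,"tx":0,"ty":-0.013,"tz":0,"wx":0,"wy":0,"wz":0},{"fingers":0,"tx":0,"ty":0,"tz":0,"wx":0,"wy":0,"wz":0}]' >/dev/null
python3 -c "from h import *; stat()"
```

```text
t 11.72 tray mm [ 7.1 25.8] z 117.4 rpy [3.141e+00 1.000e-03 3.074e+00] F [-0.5  0.3 -0.2] grip -0.0
t 11.88 tray mm [ 7.4 24.1] z 117.2 rpy [3.141e+00 2.000e-03 3.074e+00] F [-0.5  3.3  2.5] grip -0.0
t 12.05 tray mm [ 7.6 22.7] z 117.2 rpy [3.141e+00 2.000e-03 3.074e+00] F [0.3 9.7 5. ] grip -0.0
```

```bash
python3 -m pendant '[{"fingers":0,"tx":0,"ty":-0.013,"tz":0,"wx":0,"wy":0,"wz":0},{"fingers":0,"tx":0,"ty":0,"tz":0,"wx":0,"wy":0,"wz":0}]' >/dev/null
python3 -c "from h import *; stat()"
python3 -m pendant '[{"fingers":0,"tx":0,"ty":-0.01,"tz":0,"wx":0,"wy":0,"wz":0},{"fingers":0,"tx":0,"ty":0,"tz":0,"wx":0,"wy":0,"wz":0}]' >/dev/null
python3 -c "from h import *; stat()"
```

```text
t 12.22 tray mm [ 7.6 22.2] z 117.2 rpy [3.139e+00 3.000e-03 3.073e+00] F [ 1.3 26.   4.9] grip -0.0
t 12.38 tray mm [ 7.6 21.8] z 117.2 rpy [3.138e+00 3.000e-03 3.073e+00] F [ 2.5 40.2  5.5] grip 0.0
```

Bypass is at its stop. I back off, lift clear and check from above.

```bash
python3 -m pendant '[{"fingers":0,"tx":0,"ty":0.08,"tz":0,"wx":0,"wy":0,"wz":0},{"fingers":0,"tx":0,"ty":0.08,"tz":0,"wx":0,"wy":0,"wz":0},{"fingers":0,"tx":0,"ty":0,"tz":-0.22,"wx":0,"wy":0,"wz":0},{"fingers":0,"tx":0,"ty":0,"tz":-0.22,"wx":0,"wy":0,"wz":0},{"fingers":0,"tx":0,"ty":0,"tz":-0.22,"wx":0,"wy":0,"wz":0},{"fingers":0,"tx":0,"ty":0,"tz":-0.22,"wx":0,"wy":0,"wz":0},{"fingers":0,"tx":0,"ty":0,"tz":0,"wx":0,"wy":0,"wz":0}]' >/dev/null
python3 -m pendant '[{"fingers":0,"tx":0.1,"ty":0.22,"tz":0,"wx":0,"wy":0,"wz":0},{"fingers":0,"tx":0.1,"ty":0.22,"tz":0,"wx":0,"wy":0,"wz":0},{"fingers":0,"tx":0.1,"ty":0.22,"tz":0,"wx":0,"wy":0,"wz":0},{"fingers":0,"tx":0.1,"ty":0.22,"tz":0,"wx":0,"wy":0,"wz":0},{"fingers":0,"tx":0.1,"ty":0.22,"tz":0,"wx":0,"wy":0,"wz":0},{"fingers":0,"tx":0.1,"ty":0.22,"tz":0,"wx":0,"wy":0,"wz":0},{"fingers":0,"tx":0.1,"ty":0.22,"tz":0,"wx":0,"wy":0,"wz":0},{"fingers":0,"tx":0.1,"ty":0.22,"tz":0,"wx":0,"wy":0,"wz":0},{"fingers":0,"tx":0,"ty":0,"tz":0,"wx":0,"wy":0,"wz":0},{"fingers":0,"tx":0,"ty":0,"tz":0,"wx":0,"wy":0,"wz":0}]' >/dev/null
python3 - <<'E'
from h import *
stat()
p,d=env.snapshot("top"); a=cv2.resize(p[120:275,185:390],None,fx=2,fy=2)
q,d=env.snapshot("side"); b=cv2.resize(q[165:320,225:405],None,fx=2,fy=2)
cv2.imwrite("pics/f.png",np.hstack([a,b])[:,:,::-1])
E
```

```text
t 13.8 tray mm [-114.2  308.4] z 248.2 rpy [3.141e+00 1.000e-03 3.078e+00] F [-0.2 -1.1  0.2] grip 0.0
```

View pics/f.png

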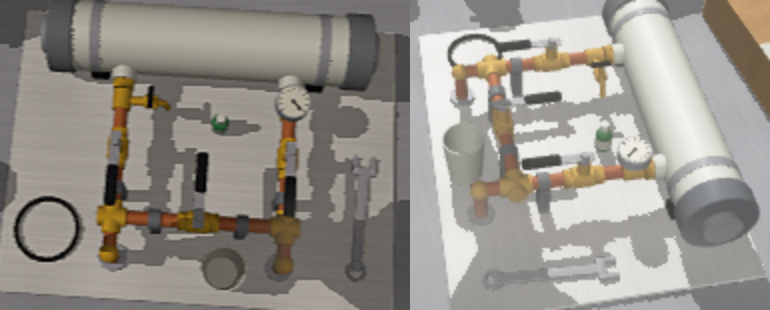

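Seen from above, the inlet sleeve (290,195) and outlet sleeve (111,183) lie along their pipes. The bypass sleeve (202,172) points to the housing. The cock and the loose things are unmoved, and the arm is clear.

```bash
python3 -c "from workcell import env; print(env.finish_job())"
```

```text
the job is handed in; nothing more can be done
None
```

The filter is back in line: inlet opened to its stop, then outlet, then the bypass shut to its stop; the sampling cock and loose items looked unmoved in the last pictures, and the job was handed in at about 14 s.

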